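Wedge the engine barrel off its crankcase and hold

ROBOT

A 6-joint arm with a two-finger parallel gripper is mounted at the origin on the work surface. World frame = base frame: x ahead of the robot, y to its left, z up, the work surface at z = 0. Lengths are in m, angles in rad, forces in N, time in s.
With the tool pointing down it reaches from about 0.35 to 0.975 m from the base axis. Payload 4.9 kg.
Tool frame: the origin (TCP) lies at the very end of the fingers, on their centre line; the grasp point (between the pads) lies ctrl.grip_point_offset behind it (ctrl.grip_point_offset is the distance from the TCP to the grasp point, in m); z points along the fingers, y is the line along which they close (so a half turn about z gives the same grasp; the last joint's range is limited). The gripper opens to 85 mm and grips with 20 to 120 N. Pads are 22 mm wide; open, the fingers measure 114 mm over their backs; the gripper's body (76 mm by 85 mm) begins 54 mm behind the grasp point. The pads swing forward as they close: fully open they stand 13 mm farther back than shut.
Start: joints at [-1.223, 0.053, 1.613, -0, 1.476, -0.119], TCP at [0.281, -0.558, 0.231] pointing down, gripper open.
Joint ranges: [-3.01, 3.01], [-1.01, 2.22], [0.06, 2.58], [-1.02, 4.17], [0.09, 2.62], [-3.14, 3.14]. Speed limits (rad/s): [2.57, 2.57, 3.14, 3.14, 3.14, 3.14].

INTERFACE

Orientations are given as a rotation vector (axis times angle).
In Python, from station import ctrl gives the robot as it stands. The module is installed in compiled form; this text tells all that it offers.
- The arm moves only by the tool drive_tool, never from a script. Its argument "steps" is a list of rows, each an object with "translation": the shift along the tool's x, y, z normalised to -1 to 1, where 1 is 4 cm, a list of three; "angular": the turn, a rotation vector about the tool's x, y, z normalised to -1 to 1, where 1 is 8 degrees, a list of three; "gripper": the opening, from 0 (shut) to 1 (fully open). In form: [{"translation": [dx, dy, dz], "angular": [wx, wy, wz], "gripper": gripper}, ...]. A call has 1 to 8 rows; each row shifts and turns the commanded pose from where the row before left it, along the tool's axes as they then stand; what a row does not reach is not made up. A row lasts 1/8 s, in which the tool goes at most 62.5 mm and 10.7 degrees, less where a joint would pass 70% of its speed; a pose out of reach is approached as far as the arm can. A call with a number of a shift or a turn outside -1 to 1 is refused whole. A call with a gripper value outside its range is refused whole. The fingers move at their own pace and stop on an object; "force" is the grip in N (left out, the last holds). Time passes only in rows, so rows that do not move let the fingers close. It gives the time, the measured TCP pose, the force, the opening and the grip force at its end, in the units of the state.
- ctrl.get_obs(): the state, without advancing time (a new reading comes with each control period).
- ctrl.get_image(name): name is "scene" or "top" or "wrist"; returns a dict with "color" (384x512x3 uint8, red, green, blue), "depth" (384x512 float32, m along the optical axis (not along the pixel's ray), 0 where there is no reading), "fx", "fy", "cx", "cy" (pixels), "k1" (the pictures are not rectified: a ray, as slopes to the right and down, at radius r is drawn at 1 + k1 r^2 times it, then the intrinsics apply), "R" (3x3) and "t" (3): a world point X has camera coordinates R X + t. Camera axes: x right, y down, z forward; pixel columns grow to the right and rows downward; lengths in m; the calibration is good to about 2 mm. A picture is of the moment at which its call begins.
- ctrl.finish_job(): hands the job in; it is judged then, once.
The state is a dict: "t": time; "q": joint angles; "dq": joint speeds; "effort": joint torques, N m; "tool_pos": TCP position; "tool_rot": TCP orientation; "contact_force": force on the tool from outside, world axes, zero at the start; "wrist_torque": the same for the moment, N m; "opening": finger opening in m; "grip_force": force on a finger pad.
Only numpy, scipy, OpenCV 4.12 (cv2) and the standard library are available. Lean on these libraries where they do the work, as an engineer would, in place of code of your own. Each camera call takes 0.05 s, during which the arm holds its last target. There are 200 camera calls.

TASK

Fetch the wooden wedge, lay it flat on the crankcase plate in front of the finned barrel, and push its thin end in under the barrel's pry lug until the barrel just lifts off the plate: a clear gap of about 4 mm, not more than 6. Only the wedge may touch or raise the barrel; finish while still gripping the wedge in place, with the barrel resting on it; leave the piston, clutch hub and spanner where they are.

Things in the scene. Friction and masses are not known exactly. Their poses are not given: they have to be found in the camera images.
- wedge: Pale wooden wedge lying loose left or right of the crankcase, 130 mm long (x), 28 wide (y), 80 g. Origin: centre of its flat underside. +x points to the thin end (tip at x +65), roughly away from the robot. Straight 1:4 ramp from 4 thick at the tip to 29 at x -35; from x -65 to -35 an upright block, 28 wide, rises to 59 above the underside.
- wedge_grip (a point): Point to grip on the wedge, closing across its 28 mm width (wedge y): middle of the upright block, wedge x = -50 mm, 42 mm above the underside; axes as the wedge's.
- wedge_tip (a point): Middle of the wedge's thin end at its underside (wedge x = +65); axes as the wedge's.
- crankcase: Dark steel plate fixed to the bench, its -x end towards the robot: x from -150 to +110 mm, 150 wide (y), 24 thick. Origin on its underside; its flat top (the deck) is 24 mm above. In front of the barrel's lug (lug front at x -50) the deck is bare but for two bolt heads at y +-60, 3 high.
- barrel: Aluminium finned barrel, 100 x 100 mm, 90 high, 0.4 to 0.8 kg, that can only slide straight up along four studs and sinks back if not carried. Origin: centre of its underside, at crankcase (50, 0, 24) when down; axes as the crankcase's. Its lift is the height of this origin above the deck. Its pry lug is on the robot's side (-x).
- barrel_lug (a point): Middle of the pry lug's front lower edge: barrel (-100, 0, 8) mm, barrel's axes. The lug is 60 wide (y), 12 thick, 55 deep from here to the foot flange; the space below it is 8 high. The wedge touches the lug when 16 mm in; every 4 mm more lifts the barrel 1 mm (push up to 20 N). At 55 mm in the tip meets the flange.
- piston: Bystander: aluminium piston standing on the bench, 48 diameter, 42 high; origin under its centre. It stands on the other side of the crankcase from the wedge.
- clutch_hub: Bystander: steel clutch hub, 100 diameter, 42 high, far left on the bench; origin under its centre.
- spanner: Bystander: steel spanner 170 long lying far right on the bench; origin under its middle.
Mind the look-alikes: they are no part of the job. There is more than one size of the wedge; the one meant has the size given above.

How it is judged:
On the way:
1. the wedge lies flat on the crankcase plate with its thin end in front of or under the lug, the barrel still down (z of wedge in the frame of crankcase between 0.021 and 0.028 m and angle between wedge's own z axis and vertical below 0.12 rad and z of barrel in the frame of crankcase below 0.0255 m and x of wedge_tip in the frame of crankcase above -0.14 m), for 0.1 s.
At the end, for the whole second after the job is handed in: Barrel 1.5 to 7 mm above the deck, resting (over 2 N) on the wedge, its tip 5 mm or more under the lug, flat on the deck within 0.12 rad; fingers grip the wedge (over 2 N); robot off the barrel; both still (under 10 mm/s); piston, hub and spanner within 20 mm of their places (z of barrel in the frame of crankcase between 0.0255 and 0.031 m and contact force between wedge and barrel above 2 N and contact force between the fingers and wedge above 2 N and contact force between each of the arm, the fingers and barrel below 0.5 N and contact force between wedge and crankcase above 1 N and angle between wedge's own z axis and vertical below 0.12 rad and x of wedge_tip in the frame of barrel_lug above 0.005 m and linear speed of each of wedge, barrel below 0.01 m/s and distance of each of piston, clutch_hub, spanner from where it was at the start of the episode below 0.02 m); the arm keeps its last pose, push and grip.
It fails at once if the robot itself pushes on the barrel (contact force between any of the arm, the fingers and barrel above 6 N).
It fails at once if a bystander is disturbed (distance of any of piston, clutch_hub, spanner from where it was at the start of the episode above 0.03 m).
It also fails if it takes over 40 s, if anything falls off the work surface, if the arm or the gripper's body presses on something with over 40 N, if the wrist force passes 120 N, or if a joint passes its speed limit or range.

## Working session

There is one attempt and no reset: what is moved stays moved. The work goes in short steps, Python scripts to look and compute and a tool call to move; the robot and the scene stay as the last step left them, time stands still between calls to the robot, and variables do not carry over. Pictures are saved under pics/ and viewed, at most 10 in all, crops included, and the job is handed in when it is done.

Besides the shell and the picture viewer there is one more tool, called after "Emit:" as name(argument=value, ...), one argument or row to a line, values as JSON. drive_tool: Moves the arm, as the interface text tells. Its arguments: {"type":"object","properties":{"steps":{"type":"array"},"force":{"type":"number"}},"required":["steps"]}

```bash
mkdir -p pics
cat > h.py <<'E'
import numpy as np, cv2
from station import ctrl
def grab(n):
    im=ctrl.get_image(n); np.savez(f'{n}.npz',**im); return im
def load(n): return dict(np.load(f'{n}.npz'))
def rays(im,uv):
    uv=np.atleast_2d(np.array(uv,float)); d=np.stack([(uv[:,0]-im['cx'])/im['fx'],(uv[:,1]-im['cy'])/im['fy']],1)
    s=d.copy()
    for _ in range(20): s=d/(1+im['k1']*(s**2).sum(1,keepdims=True))
    c=np.c_[s,np.ones(len(s))]; R=im['R']; return -R.T@im['t'], c@R, c
def onplane(im,uv,z):
    o,d,_=rays(im,uv); return o+d*((z-o[2])/d[:,2])[:,None]
def bydepth(im,uv):
    uv=np.atleast_2d(uv); o,d,_=rays(im,uv); z=im['depth'][uv[:,1].astype(int),uv[:,0].astype(int)]; return o+d*z[:,None]
E
python3 - <<'E'
from h import *
for n in ('top','scene'):
    im=grab(n); print(n,-im['R'].T@im['t'],im['fx'],im['k1'],im['R'][2])
a=np.hstack([load(n)['color'] for n in('top','scene')])
cv2.imwrite('pics/a.png',cv2.resize(a[:,:,::-1],(800,300),interpolation=cv2.INTER_AREA))
cv2.imwrite('pics/top.png',cv2.resize(load('top')['color'][:,:,::-1],(768,576)))
print(ctrl.get_obs(),ctrl.grip_point_offset)
E
```

```text
top [ 0.44918495 -0.04176393  1.0267105 ] 396.93657485020975 0.03654629095305385 [ 0.11788158 -0.01705492 -0.99288119]
scene [ 0.88970383 -0.55496461  0.94370568] 363.25683420291773 -0.11287049772720727 [-0.31297548  0.47778643 -0.8208328 ]
{'t': 0.1, 'q': array([-1.22301121e+00,  5.33042236e-02,  1.61415635e+00,  1.79144232e-05,
        1.47596767e+00, -1.18979589e-01]), 'dq': array([ 0.00095018, -0.00116104, -0.0018868 ,  0.00108   , -0.00079273,
        0.00210134]), 'effort': array([-4.27142584e-05, -3.94905066e+01, -3.71363354e+01, -1.98153143e-04,
        3.87524982e-03, -3.21674668e-05]), 'tool_pos': array([ 0.2810758 , -0.55761048,  0.23017785]), 'tool_rot': array([-3.05464769e+00, -7.26129722e-01,  3.01140625e-04]), 'contact_force': array([ 0.22610734,  0.1140211 , -0.34991277]), 'wrist_torque': array([-0.02843407, -0.04089114, -0.0057529 ]), 'grip_force': 0.0, 'opening': 0.08520661714162504} 0.0187
```

View pics/top.png

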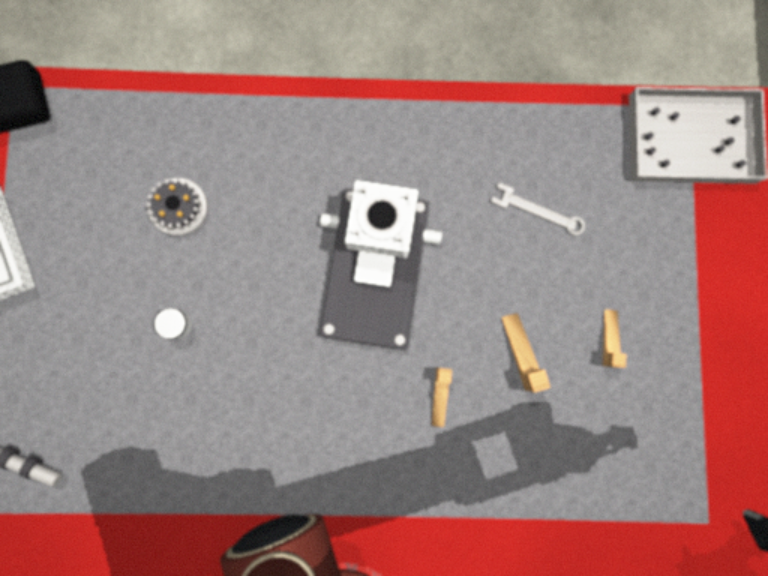

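View pics/a.png

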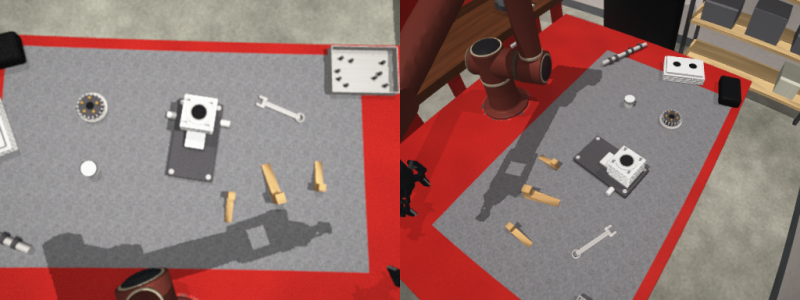

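The top view (768x576) shows three wedges: A at (441,397), B at (525,352) and C at (614,338). The crankcase is at (375,265), the piston at (170,323), the hub at (176,206) and the spanner at (540,210). Next I'll measure the wedge sizes and the crankcase.

Run:
```python
from h import *
for n in('top','scene'):
    im=load(n); hsv=cv2.cvtColor(im['color'],cv2.COLOR_RGB2HSV)
    m=cv2.inRange(hsv,(11,90,110),(25,255,255))
    k,l,s,c=cv2.connectedComponentsWithStats(m)
    for i in range(1,k):
        if s[i,4]<60: continue
        v,u=np.nonzero(l==i); P=bydepth(im,np.c_[u,v]); 
        if np.median(P[:,2])>.1 or abs(P[:,1]).max()>.6: continue
        (ctr,(w,h),a)=cv2.minAreaRect(P[:,:2].astype(np.float32))
        hi=P[P[:,2]>.7*np.percentile(P[:,2],98)].mean(0); lo=P[P[:,2]<.012].mean(0)
        print(n,c[i].round(),s[i,4],'rect',np.round(ctr,3),round(w,3),round(h,3),round(a,1),'zmax',np.percentile(P[:,2],[2,98]).round(3),'hi',hi.round(3),'lo',lo.round(3))
im=load('top'); 
m=cv2.inRange(im['color'],(0,0,0),(75,75,75)); m[:110]=0; m[245:]=0; m[:,:200]=0; m[:,300:]=0
v,u=np.nonzero(m); P=bydepth(im,np.c_[u,v]); print(len(P),np.percentile(P[:,2],[5,50,95]))
big=np.hstack([cv2.resize(im['color'][120:300,200:430],None,fx=3.4,fy=3.2,interpolation=cv2.INTER_CUBIC)])
cv2.imwrite('pics/crop.png',big[:,:,::-1])
```

```text
top [408. 227.] 399 rect [ 0.494 -0.25 ] 0.415 0.095 89.3 zmax [0.003 0.048] hi [ 0.455 -0.42   0.097] lo [ 0.515 -0.444  0.008]
top [349. 237.] 677 rect [ 0.466 -0.292] 0.128 0.029 17.6 zmax [0.003 0.061] hi [ 0.419 -0.306  0.058] lo [ 0.501 -0.277  0.008]
top [294. 264.] 341 rect [ 0.393 -0.101] 0.132 0.095 82.4 zmax [0.001 0.048] hi [ 0.423 -0.153  0.08 ] lo [ 0.36  -0.151  0.007]
scene [192. 207.] 223 rect [ 0.386 -0.153] 0.022 0.098 85.4 zmax [0.002 0.046] hi [ 0.424 -0.158  0.042] lo [ 0.372 -0.156  0.007]
scene [177. 251.] 615 rect [ 0.648 -0.38 ] 0.105 0.588 64.4 zmax [0.002 0.06 ] hi [ 0.427 -0.312  0.069] lo [ 0.492 -0.285  0.007]
scene [152. 300.] 351 rect [ 0.669 -0.486] 0.035 0.461 77.0 zmax [0.001 0.046] hi [ 0.461 -0.444  0.054] lo [ 0.518 -0.446  0.007]
438 [0.02216835 0.11314339 0.11773215]
```

View pics/crop.png

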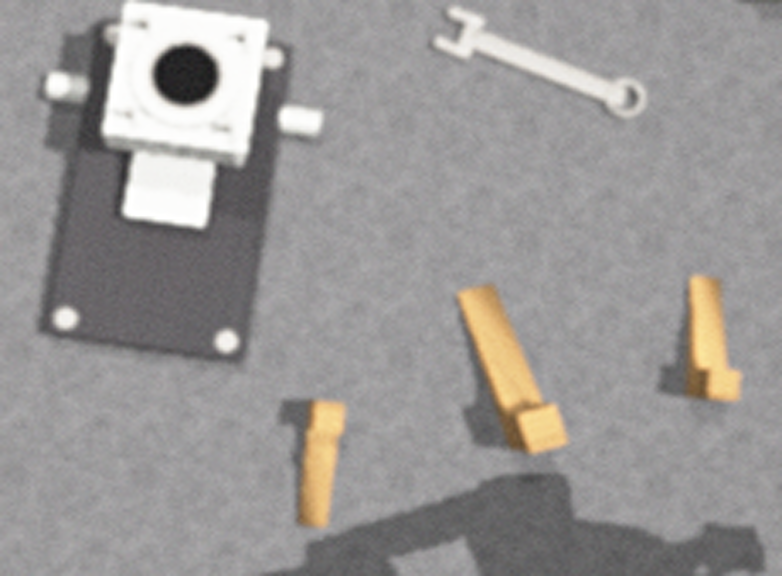

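The crop confirms wedge B, at crop (515,370), by its size: 128x29 mm and 60 high. The decoys at crop (322,465) and (712,335) are only about 95 mm long and 47 high. The lug front edge runs (122,218)–(208,228) in the crop, and the deck bolts are at (65,318) and (227,341). Next I'll measure the crankcase pose.

```bash
cat > crank.py <<'E'
from h import *
im=load('top')
f=lambda x,y:(x/3.4+200-.35,y/3.2+120-.35)
g=im['color'].astype(int).max(2)
m=((g<105)).astype(np.uint8); m[:125]=0; m[240:]=0; m[:,:205]=0; m[:,295:]=0
v,u=np.nonzero(m); P=onplane(im,np.c_[u,v],.024); D=bydepth(im,np.c_[u,v])
k=abs(D[:,2]-.024)<.006; P=P[k]
r=cv2.minAreaRect(P[:,:2].astype(np.float32)); print('deck rect',np.round(r[0],4),np.round(r[1],4),round(r[2],2), D[k][:,2].mean())
B=onplane(im,[f(65,318),f(227,341)],.027); print('bolts',B.round(4),np.linalg.norm(B[0]-B[1]))
L=onplane(im,[f(122,218),f(208,228)],.044); print('lug',L.round(4),np.linalg.norm(L[0]-L[1]))
C=onplane(im,[f(42,332),f(243,360),f(290,45)],.024); print('corners',C.round(4),np.linalg.norm(C[0]-C[1]),np.linalg.norm(C[2]-C[1]))
for n,(a,b) in dict(bolts=B[[1,0]],lug=L[[1,0]],front=C[[1,0]][:2]).items() if False else [('bolts',B),('lug',L),('front',C[:2])]:
    d=a-b; print(n,'mid',((a+b)/2).round(4),'yaw deg',np.degrees(np.arctan2(-d[0],d[1])).round(2))
d=C[2]-C[1]; print('side yaw',np.degrees(np.arctan2(d[1],d[0])))
# wedge B
hsv=cv2.cvtColor(im['color'],cv2.COLOR_RGB2HSV); m=cv2.inRange(hsv,(11,90,110),(25,255,255))
_,l=cv2.connectedComponents(m); 
v,u=np.nonzero(l==l[237,349]); D=bydepth(im,np.c_[u,v]); t=D[abs(D[:,2]-.059)<.006]; r=cv2.minAreaRect(t[:,:2].astype(np.float32)); print('block',np.round(r[0],4),np.round(r[1],4),r[2],len(t),t.mean(0))
lo=D[D[:,2]<.03]; p=lo[:,:2]-lo[:,:2].mean(0); w=np.linalg.svd(p)[2][0]; print('ramp yaw',np.degrees(np.arctan2(w[1],w[0])),lo.mean(0))
E
python3 crank.py
```

```text
deck rect [ 0.5988 -0.0384] [0.1474 0.2555] 82.59 0.024573875475886277
bolts [[ 0.4951  0.0359  0.027 ]
 [ 0.4799 -0.084   0.027 ]] 0.12094664396158888
lug [[ 0.5731 -0.0045  0.044 ]
 [ 0.5668 -0.0677  0.044 ]] 0.06354307282718685
corners [[ 0.4839  0.0527  0.024 ]
 [ 0.4654 -0.0963  0.024 ]
 [ 0.7198 -0.1275  0.024 ]] 0.15018947100652452 0.25633876468685235
bolts mid [ 0.4875 -0.0241  0.027 ] yaw deg -7.25
lug mid [ 0.5699 -0.0361  0.044 ] yaw deg -5.69
front mid [ 0.4747 -0.0218  0.024 ] yaw deg -7.1
side yaw -6.997047620328585
block [ 0.4184 -0.3071] [0.029  0.0281] 17.27202606201172 147 [ 0.41837932 -0.30658073  0.05956248]
ramp yaw -165.12164254292503 [ 0.47518268 -0.28706052  0.01653889]
```

```bash
cat > go.py <<'E'
# usage: go.py x y z yaw_deg : remaining motion in tool units (translation after the turn)
from h import *; import sys
from scipy.spatial.transform import Rotation as Ro
x,y,z,yw=map(float,sys.argv[1:]); o=ctrl.get_obs(); R=Ro.from_rotvec(o['tool_rot']).as_matrix()
yw=np.radians(yw); T=np.array([[np.cos(yw),np.sin(yw),0],[np.sin(yw),-np.cos(yw),0],[0,0,-1]]).T.T
d=np.array([x,y,z])-o['tool_pos']
print('pos',o['tool_pos'].round(4),'yaw',np.degrees(np.arctan2(R[1,0],R[0,0])).round(2),'tiltz',R[:,2].round(4))
print('ang units',(np.degrees(Ro.from_matrix(R.T@T).as_rotvec())/8).round(3))
print('trans after turn',(T.T@d/.04).round(3),' in present axes',(R.T@d/.04).round(3), 'f',o['contact_force'].round(1),o['grip_force'],o['t'])
E
python3 go.py .4184 -.3069 .12 17.4
```

```text
pos [ 0.2811 -0.5576  0.2302] yaw 26.74 tiltz [-6.0e-04  1.7e-03 -1.0e+00]
ang units [-1.300e-02 -1.000e-03  1.168e+00]
trans after turn [ 5.15  -4.954  2.754]  in present axes [ 5.886 -4.047  2.763] f [ 0.2  0.1 -0.3] 0.0 0.1
```

Emit:
drive_tool(
  steps=[
    {"translation": [0,0,0],"angular": [0,0,0.58],"gripper": 1},
    {"translation": [0,0,0],"angular": [0,0,0.58],"gripper": 1},
    {"translation": [0.86,-0.83,0.3],"angular": [0,0,0],"gripper": 1},
    {"translation": [0.86,-0.83,0.4],"angular": [0,0,0],"gripper": 1},
    {"translation": [0.86,-0.83,0.5],"angular": [0,0,0],"gripper": 1},
    {"translation": [0.86,-0.83,0.5],"angular": [0,0,0],"gripper": 1},
    {"translation": [0.86,-0.83,0.5],"angular": [0,0,0],"gripper": 1},
    {"translation": [0.85,-0.8,0.5],"angular": [0,0,0],"gripper": 1},
  ],
)

```text
t: 1.1
tool_pos: [0.4186, -0.3057, 0.1223]
tool_rot: [-3.105, -0.477, 0.0]
contact_force: [0.2, 0.4, -0.0]
opening: 0.0849
grip_force: 0.0
```

```bash
python3 go.py .4184 -.3069 .0233 17.4
python3 - <<'E'
from h import *
im=grab('wrist'); cv2.imwrite('pics/w1.png',im['color'][:,:,::-1])
hsv=cv2.cvtColor(im['color'],cv2.COLOR_RGB2HSV); m=cv2.inRange(hsv,(11,80,90),(25,255,255))
v,u=np.nonzero(m); D=bydepth(im,np.c_[u,v]); t=D[(abs(D[:,2]-.059)<.005)&(abs(D[:,1]+.307)<.04)&(abs(D[:,0]-.418)<.04)]
r=cv2.minAreaRect(t[:,:2].astype(np.float32)); print('block',np.round(r[0],4),np.round(r[1],4),r[2],len(t),t.mean(0))
E
```

```text
pos [ 0.4186 -0.3057  0.1223] yaw 17.46 tiltz [-3.e-04  4.e-04 -1.e+00]
ang units [-0.003  0.001  0.007]
trans after turn [-0.014  0.027  2.475]  in present axes [-0.014  0.028  2.475] f [ 0.2  0.4 -0. ] 0.0 1.1
block [ 0.4176 -0.3099] [0.0299 0.0269] 16.949499130249023 1550 [ 0.41859353 -0.30939415  0.05934402]
```

View pics/w1.png

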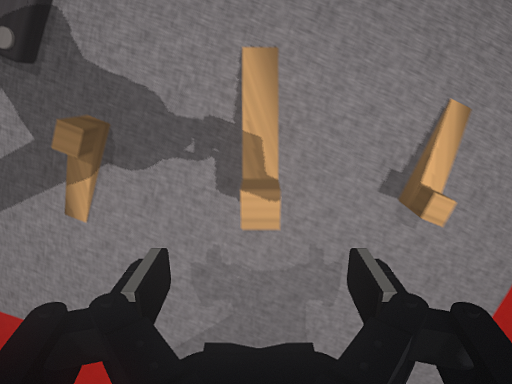

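The wrist view shows the large wedge's block at (260,205), centred between the fingers, with nothing in their path. I'll descend and grip.

Emit:
drive_tool(
  steps=[
    {"translation": [0,0.06,0.9],"angular": [0,0,0],"gripper": 1},
    {"translation": [0,0,0.9],"angular": [0,0,0],"gripper": 1},
    {"translation": [0,0,0.67],"angular": [0,0,0],"gripper": 1},
    {"translation": [0,0,0],"angular": [0,0,0],"gripper": 1},
    {"translation": [0,0,0],"angular": [0,0,0],"gripper": 0},
    {"translation": [0,0,0],"angular": [0,0,0],"gripper": 0},
    {"translation": [0,0,0],"angular": [0,0,0],"gripper": 0},
    {"translation": [0,0,0],"angular": [0,0,0],"gripper": 0},
  ],
  force=60,
)

```text
t: 2.15
tool_pos: [0.4198, -0.3105, 0.0258]
tool_rot: [3.103, 0.477, 0.002]
contact_force: [-0.1, 0.2, 4.7]
opening: 0.0273
grip_force: 59.8
```

Emit:
drive_tool(
  steps=[
    {"translation": [0,0,0],"angular": [0,0,0],"gripper": 0},
    {"translation": [0,0,0],"angular": [0,0,0],"gripper": 0},
    {"translation": [0,0,0],"angular": [0,0,0],"gripper": 0},
    {"translation": [0,0,0],"angular": [0,0,0],"gripper": 0},
  ],
)

```text
t: 2.65
tool_pos: [0.4198, -0.3105, 0.0259]
tool_rot: [3.103, 0.477, 0.002]
contact_force: [-0.3, 0.5, 5.5]
opening: 0.0275
grip_force: 59.9
```

```bash
python3 go.py .42 -.29 .10 -7.1
```

```text
pos [ 0.4198 -0.3105  0.0259] yaw 17.47 tiltz [ 0.0015 -0.0016 -1.    ]
ang units [ 0.012 -0.01   3.071]
trans after turn [-0.059 -0.509 -1.853]  in present axes [ 0.159 -0.484 -1.854] f [-0.3  0.5  5.5] 59.857317907735705 2.65
```

Emit:
drive_tool(
  steps=[
    {"translation": [0,0,-0.6],"angular": [0,0,0],"gripper": 0},
    {"translation": [0,0,-0.8],"angular": [0,0,0],"gripper": 0},
    {"translation": [0,0,-0.6],"angular": [0,0,0],"gripper": 0},
    {"translation": [0,0,0],"angular": [0,0,0.77],"gripper": 0},
    {"translation": [0,0,0],"angular": [0,0,0.77],"gripper": 0},
    {"translation": [0,0,0],"angular": [0,0,0.77],"gripper": 0},
    {"translation": [0,0,0],"angular": [0,0,0.76],"gripper": 0},
    {"translation": [0,0,0],"angular": [0,0,0],"gripper": 0},
  ],
)

```text
t: 3.65
tool_pos: [0.4187, -0.3094, 0.104]
tool_rot: [-3.135, 0.192, 0.001]
contact_force: [-0.2, 0.3, -0.7]
opening: 0.0274
grip_force: 59.2
```

```bash
python3 go.py .4469 -.0183 .105 -7.1
```

```text
pos [ 0.4187 -0.3094  0.104 ] yaw -7.02 tiltz [-7.e-04  7.e-04 -1.e+00]
ang units [-0.004  0.006  0.01 ]
trans after turn [-0.201 -7.308 -0.026]  in present axes [-0.19  -7.308 -0.021] f [-0.2  0.3 -0.7] 59.2099121119827 3.65
```

Emit:
drive_tool(
  steps=[
    {"translation": [-0.03,-0.91,0],"angular": [0,0,0],"gripper": 0},
    {"translation": [-0.03,-0.91,0],"angular": [0,0,0],"gripper": 0},
    {"translation": [-0.03,-0.91,0],"angular": [0,0,0],"gripper": 0},
    {"translation": [-0.03,-0.91,0],"angular": [0,0,0],"gripper": 0},
    {"translation": [-0.03,-0.91,0],"angular": [0,0,0],"gripper": 0},
    {"translation": [-0.03,-0.91,0],"angular": [0,0,0],"gripper": 0},
    {"translation": [-0.01,-0.91,0],"angular": [0,0,0],"gripper": 0},
    {"translation": [0,-0.9,0],"angular": [0,0,0],"gripper": 0},
  ],
)

```text
t: 4.65
tool_pos: [0.4472, -0.019, 0.1044]
tool_rot: [-3.136, 0.191, 0.0]
contact_force: [0.3, -0.1, -1.6]
opening: 0.0271
grip_force: 59.2
```

```bash
python3 go.py .4469 -.0183 .0505 -7.1
python3 - <<'E'
from h import *
im=grab('wrist'); cv2.imwrite('pics/w2.png',im['color'][:,:,::-1])
E
```

```text
pos [ 0.4472 -0.019   0.1044] yaw -6.98 tiltz [-0.  0. -1.]
ang units [-0.     0.     0.015]
trans after turn [-0.011 -0.016  1.347]  in present axes [-0.011 -0.016  1.347] f [ 0.3 -0.1 -1.6] 59.203455029055476 4.65
```

View pics/w2.png

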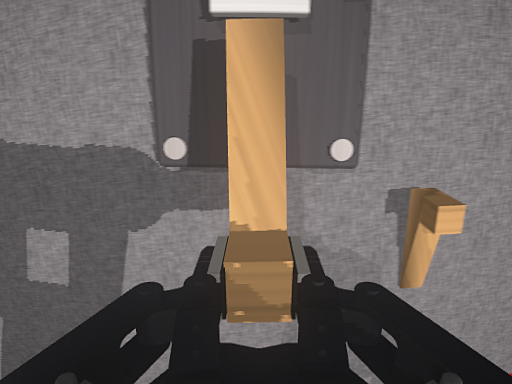

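The wrist view shows the wedge centred between the deck bolts at (175,148) and (342,150), with its tip at (255,18) just short of the lug at (260,12). I'll check the tip-to-lug distance numerically.

Run:
```python
from h import *
im=load('wrist')
T=onplane(im,[(227,19),(283,19)],.104-.0258+.004); print('tip',T.round(4),np.linalg.norm(T[0]-T[1]))
print('tip depth',bydepth(im,[(240,22),(270,22),(240,120),(275,120)]).round(4))
print('lug front low',bydepth(im,[(220,13),(300,13),(220,15),(300,15),(215,5),(300,5)]).round(4))
B=onplane(im,[(175,148),(342,150)],.027); d=B[0]-B[1]; print('bolts',B.round(4),np.linalg.norm(d),np.degrees(np.arctan2(-d[0],d[1])))
m=bydepth(im,[(175,166),(350,166),(330,40)]); print('deck',m.round(4))
```

```text
tip [[ 0.5616 -0.0197  0.0822]
 [ 0.5583 -0.0467  0.0822]] 0.027231007910185758
tip depth [[ 0.5595 -0.0257  0.0822]
 [ 0.5572 -0.0401  0.0846]
 [ 0.5134 -0.0201  0.0942]
 [ 0.5114 -0.0369  0.0952]]
lug front low [[ 0.5748 -0.0133  0.0418]
 [ 0.5685 -0.0609  0.0437]
 [ 0.5748 -0.0127  0.0371]
 [ 0.5684 -0.0615  0.0388]
 [ 0.579  -0.0112  0.0445]
 [ 0.5728 -0.0613  0.0443]]
bolts [[ 0.4951  0.0335  0.027 ]
 [ 0.479  -0.0855  0.027 ]] 0.12003975654346602 -7.674518565257494
deck [[ 0.4813  0.0373  0.023 ]
 [ 0.4654 -0.092   0.0228]
 [ 0.5537 -0.0819  0.0256]]
```

The tip sits about 12 mm in front of the lug, and every size checks out. I'll lower the wedge onto the deck.

Emit:
drive_tool(
  steps=[
    {"translation": [0,0,0.5],"angular": [0,0,0],"gripper": 0},
    {"translation": [0,0,0.5],"angular": [0,0,0.02],"gripper": 0},
    {"translation": [0,0,0.25],"angular": [0,0,0],"gripper": 0},
    {"translation": [0,0,0.1],"angular": [0,0,0],"gripper": 0},
    {"translation": [0,0,0.03],"angular": [0,0,0],"gripper": 0},
    {"translation": [0,0,0],"angular": [0,0,0],"gripper": 0},
    {"translation": [0,0,0],"angular": [0,0,0],"gripper": 0},
  ],
)

```text
t: 5.58
tool_pos: [0.4479, -0.0204, 0.0498]
tool_rot: [3.135, -0.199, 0.002]
contact_force: [-0.8, 0.3, 0.2]
opening: 0.0276
grip_force: 59.3
```

Emit:
drive_tool(
  steps=[
    {"translation": [0,0,0.03],"angular": [0,0,0],"gripper": 0},
    {"translation": [0,0,0],"angular": [0,0,0],"gripper": 0},
    {"translation": [0,0,0],"angular": [0,0,0],"gripper": 0},
  ],
)

```text
t: 5.95
tool_pos: [0.4479, -0.0204, 0.0498]
tool_rot: [3.135, -0.198, 0.0]
contact_force: [-5.1, 0.2, 10.1]
opening: 0.0275
grip_force: 60.6
```

```bash
python3 go.py .4479 -.0204 .0498 -7.2
python3 - <<'E'
from h import *
im=grab('scene'); cv2.imwrite('pics/s2.png',cv2.resize(im['color'][150:290,170:350,::-1],(720,560),interpolation=cv2.INTER_CUBIC))
E
```

```text
pos [ 0.4479 -0.0204  0.0498] yaw -7.24 tiltz [ 1.e-04 -3.e-04 -1.e+00]
ang units [ 0.002 -0.001 -0.005]
trans after turn [-0.001  0.001  0.001]  in present axes [-0.001  0.001  0.001] f [-5.1  0.2 10.1] 60.6299202516675 5.95
```

View pics/s2.png

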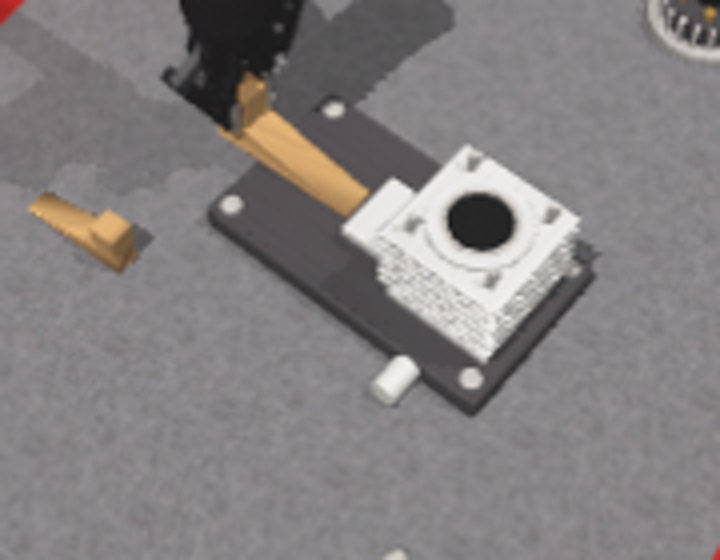

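The scene crop shows the wedge flat on the deck, its tip at (360,205) just ahead of the lug at (380,215), and the barrel down. The force is 10 N downward. I'll push in steps and watch for contact.

Emit:
drive_tool(
  steps=[
    {"translation": [0.1,0,0],"angular": [0,0,0],"gripper": 0},
    {"translation": [0.1,0,0],"angular": [0,0,0],"gripper": 0},
    {"translation": [0.1,0,0],"angular": [0,0,0],"gripper": 0},
    {"translation": [0.1,0,0],"angular": [0,0,0],"gripper": 0},
    {"translation": [0.1,0,0],"angular": [0,0,0],"gripper": 0},
    {"translation": [0,0,0],"angular": [0,0,0],"gripper": 0},
  ],
)

```text
t: 6.75
tool_pos: [0.4681, -0.023, 0.0498]
tool_rot: [3.135, -0.198, 0.001]
contact_force: [-4.5, 0.2, 7.7]
opening: 0.0272
grip_force: 60.3
```

Emit:
drive_tool(
  steps=[
    {"translation": [0.04,0,0],"angular": [0,0,0],"gripper": 0},
    {"translation": [0,0,0],"angular": [0,0,0],"gripper": 0},
  ],
)

```text
t: 7.0
tool_pos: [0.4692, -0.0231, 0.0498]
tool_rot: [3.135, -0.198, -0.001]
contact_force: [-6.2, 0.6, 9.7]
opening: 0.0272
grip_force: 60.5
```

Emit:
drive_tool(
  steps=[
    {"translation": [0.05,0,0],"angular": [0,0,0],"gripper": 0},
    {"translation": [0,0,0],"angular": [0,0,0],"gripper": 0},
  ],
)

```text
t: 7.25
tool_pos: [0.4713, -0.0233, 0.0498]
tool_rot: [3.135, -0.198, -0.0]
contact_force: [-5.9, 0.6, 10.1]
opening: 0.0273
grip_force: 60.4
```

Emit:
drive_tool(
  steps=[
    {"translation": [0.05,0,0],"angular": [0,0,0],"gripper": 0},
    {"translation": [0,0,0],"angular": [0,0,0],"gripper": 0},
  ],
)

```text
t: 7.5
tool_pos: [0.4732, -0.0236, 0.0499]
tool_rot: [3.135, -0.198, -0.0]
contact_force: [-5.0, 1.6, 10.5]
opening: 0.0273
grip_force: 60.5
```

Emit:
drive_tool(
  steps=[
    {"translation": [0.05,0,0],"angular": [0,0,0],"gripper": 0},
    {"translation": [0,0,0],"angular": [0,0,0],"gripper": 0},
  ],
)

```text
t: 7.75
tool_pos: [0.4749, -0.0238, 0.0499]
tool_rot: [3.135, -0.198, -0.002]
contact_force: [-7.6, 1.6, 10.4]
opening: 0.0274
grip_force: 60.7
```

Emit:
drive_tool(
  steps=[
    {"translation": [0.05,0,0],"angular": [0,0,0],"gripper": 0},
    {"translation": [0,0,0],"angular": [0,0,0],"gripper": 0},
  ],
)

```text
t: 8.0
tool_pos: [0.4753, -0.0238, 0.0499]
tool_rot: [3.135, -0.198, -0.009]
contact_force: [-15.7, 0.7, 16.9]
opening: 0.027
grip_force: 61.5
```

```bash
python3 go.py .49 -.025 .0498 -7.2
cat > lift.py <<'E'
from h import *
# barrel top and fin face heights: mean depth-derived z of white barrel/lug pixels, before (saved) vs now
for n in ('top','scene'):
    a=load(n+'0'); b=grab(n+'')
    g=a['color'].min(2)>190; h=b['color'].min(2)>190
    v,u=np.nonzero(g&h); A=bydepth(a,np.c_[u,v]); B=bydepth(b,np.c_[u,v])
    for nm,z0,z1 in(('top',.105,.125),('lug',.036,.05)):
        k=(A[:,2]>z0)&(A[:,2]<z1)&(A[:,0]>.5)&(A[:,0]<.8)&(abs(A[:,1]+.04)<.1)&(abs(B[:,2]-A[:,2])<.012)
        print(n,nm,k.sum(),'z0 %.4f lift mm %.2f'%(A[k,2].mean(),1e3*np.median((B-A)[k,2])), '%.2f'%(1e3*(B-A)[k,2].mean()))
E
echo
```

```text
pos [ 0.4753 -0.0238  0.0499] yaw -7.22 tiltz [-5.7e-03  3.0e-04 -1.0e+00]
ang units [ 0.003  0.041 -0.002]
trans after turn [ 0.368 -0.016  0.001]  in present axes [ 0.368 -0.016 -0.001] f [-15.7   0.7  16.9] 61.49887165054679 8.0
```

The force jumps at TCP x of about 0.475, where the ramp meets the lug, as predicted. Another 16 mm or so is needed.

Emit:
drive_tool(
  steps=[
    {"translation": [0.05,0,0],"angular": [0,0,0],"gripper": 0},
    {"translation": [0.05,0,0],"angular": [0,0,0],"gripper": 0},
    {"translation": [0,0,0],"angular": [0,0,0],"gripper": 0},
  ],
)

```text
t: 8.38
tool_pos: [0.4767, -0.0236, 0.0497]
tool_rot: [-3.134, 0.197, 0.021]
contact_force: [-26.3, 4.6, 26.5]
opening: 0.0271
grip_force: 61.2
```

Emit:
drive_tool(
  steps=[
    {"translation": [0.05,0,0],"angular": [0,0,0],"gripper": 0},
    {"translation": [0.05,0,0],"angular": [0,0,0],"gripper": 0},
    {"translation": [0,0,0],"angular": [0,0,0],"gripper": 0},
  ],
)

```text
t: 8.75
tool_pos: [0.4804, -0.0241, 0.0497]
tool_rot: [-3.134, 0.197, 0.022]
contact_force: [-27.1, 3.5, 28.2]
opening: 0.0274
grip_force: 61.3
```

```bash
cp top.npz top0.npz; cp scene.npz scene0.npz; python3 go.py .4908 -.0257 .0498 -7.2; python3 lift.py
```

```text
pos [ 0.4804 -0.0241  0.0497] yaw -7.2 tiltz [-0.0138  0.0019 -0.9999]
ang units [-0.001  0.1    0.   ]
trans after turn [ 0.263  0.008 -0.002]  in present axes [ 0.263  0.008 -0.006] f [-27.1   3.5  28.2] 61.257111656013876 8.75
top top 1369 z0 0.1117 lift mm 1.19 1.17
top lug 478 z0 0.0447 lift mm 1.26 1.15
scene top 743 z0 0.1109 lift mm 1.13 1.04
scene lug 144 z0 0.0442 lift mm 1.15 1.09
```

The lift is 1.2 mm, and the depth comparison agrees with the travel. I'll continue about 11 mm and ease the down-force slightly.

Emit:
drive_tool(
  steps=[
    {"translation": [0.05,0,-0.015],"angular": [0,0,0],"gripper": 0},
    {"translation": [0.05,0,0],"angular": [0,0,0],"gripper": 0},
    {"translation": [0.05,0,0],"angular": [0,0,0],"gripper": 0},
    {"translation": [0.05,0,0],"angular": [0,0,0],"gripper": 0},
    {"translation": [0.05,0,0],"angular": [0,0,0],"gripper": 0},
    {"translation": [0,0,0],"angular": [0,0,0],"gripper": 0},
    {"translation": [0,0,0],"angular": [0,0,0],"gripper": 0},
  ],
)

```text
t: 9.72
tool_pos: [0.4904, -0.0254, 0.0497]
tool_rot: [-3.134, 0.197, 0.02]
contact_force: [-23.9, 3.2, 23.6]
opening: 0.0272
grip_force: 60.7
```

```bash
python3 go.py .4908 -.0257 .0498 -7.2; python3 lift.py
```

```text
pos [ 0.4904 -0.0254  0.0497] yaw -7.2 tiltz [-0.013   0.0017 -0.9999]
ang units [-0.001  0.094 -0.   ]
trans after turn [ 0.012  0.006 -0.002]  in present axes [ 0.012  0.006 -0.002] f [-23.9   3.2  23.6] 60.69247243227437 9.725
top top 1360 z0 0.1117 lift mm 3.70 3.60
top lug 477 z0 0.0447 lift mm 3.88 3.81
scene top 721 z0 0.1109 lift mm 3.41 3.39
scene lug 140 z0 0.0444 lift mm 3.92 3.48
```

The lift is about 3.7 mm, on target. I'll settle and check for creep before handing in.

Emit:
drive_tool(
  steps=[
    {"translation": [0,0,0],"angular": [0,0,0],"gripper": 0},
    {"translation": [0,0,0],"angular": [0,0,0],"gripper": 0},
    {"translation": [0,0,0],"angular": [0,0,0],"gripper": 0},
    {"translation": [0,0,0],"angular": [0,0,0],"gripper": 0},
  ],
)

```text
t: 10.32
tool_pos: [0.4904, -0.0254, 0.0497]
tool_rot: [-3.134, 0.197, 0.02]
contact_force: [-23.6, 2.9, 22.6]
opening: 0.0272
grip_force: 60.7
```

```bash
python3 lift.py
python3 - <<'E'
from h import *
im=load('scene'); cv2.imwrite('pics/s3.png',cv2.resize(im['color'][150:290,170:350,::-1],(720,560),interpolation=cv2.INTER_CUBIC))
E
```

```text
top top 1366 z0 0.1117 lift mm 3.62 3.58
top lug 477 z0 0.0447 lift mm 3.79 3.72
scene top 716 z0 0.1109 lift mm 3.57 3.43
scene lug 137 z0 0.0443 lift mm 3.76 3.67
```

View pics/s3.png

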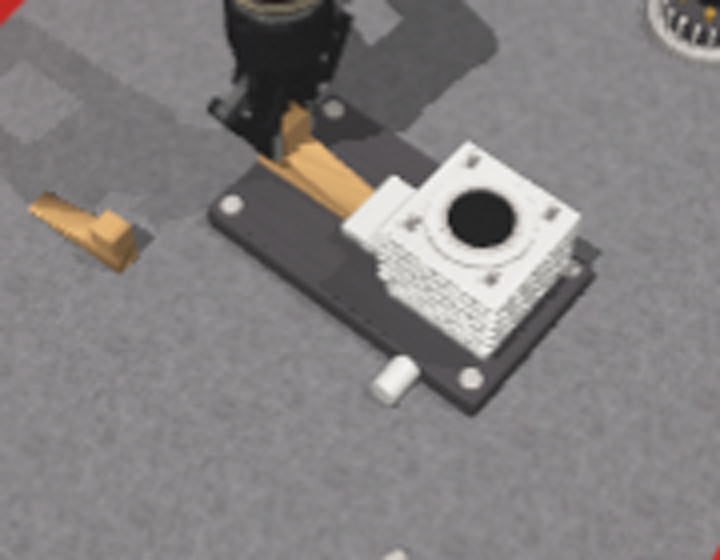

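The picture shows the wedge flat, gripped and pushed under the lug at (365,215). The barrel is steady at about 3.7 mm up, and the gripper is well clear of it.

```bash
python3 -c "
from station import ctrl; print(ctrl.finish_job())"
```

```text
the job is handed in; nothing more can be done
None
```

The job is handed in: the barrel rests about 3.7 mm above the deck on the wedge, which is still gripped and flat on the plate; the arm kept clear of the piston, hub and spanner, and the hand-in call returned no verdict.

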